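Rescue the slide racks from a stainer that lost power

ROBOT

A 6-joint arm with a two-finger parallel gripper is mounted at the origin on a cart in front of the work surface, level with it; the furniture and walls round the work are solid. World frame = base frame: x ahead of the robot, y to its left, z up, the work surface at z = 0. Lengths are in m, angles in rad, forces in N, time in s.
With the tool pointing down it reaches from about 0.35 to 0.875 m from the base axis. Payload 15.5 kg.
Tool frame: the origin (TCP) lies at the very end of the fingers, on their centre line; the grasp point (between the pads) lies pinch_z behind it (pinch_z is the distance from the TCP to the grasp point, in m); z points along the fingers, y is the line along which they close (so a half turn about z gives the same grasp; the last joint's range is limited). The gripper opens to 85 mm and grips with 20 to 120 N. Pads are 22 mm wide; open, the fingers measure 114 mm over their backs; the gripper's body (76 mm by 85 mm) begins 54 mm behind the grasp point. The pads swing forward as they close: fully open they stand 13 mm farther back than shut.
Start: joints at [-1.272, 0.494, 1.345, -0, 1.302, -0.096], TCP at [0.24, -0.577, 0.231] pointing down, gripper open.
Joint ranges: [-2.91, 2.91], [-0.82, 2.16], [0.22, 2.67], [-1.22, 4.37], [0.12, 2.79], [-3.08, 3.08]. Speed limits (rad/s): [1.89, 1.89, 2.57, 3.01, 3.01, 3.01].

INTERFACE

Orientations are given as a 3x3 rotation matrix whose columns are the frame's x, y, z axes.
In Python, from bench import state, read_camera, close_job, pinch_z gives the robot as it stands.
- The arm moves only by the shell command python3 -m creep 'ROWS'. ROWS is text: rows parted by semicolons, each of 5 numbers parted by spaces: the shift along the world's x, y, z in mm, then the turn about the world's z in degrees, then the finger opening in mm, from 0 to 85.4. A call has 1 to 20 rows; each row is the pose to reach, as a shift and turn from the pose commanded when the call began; what a row does not reach only later rows make up. A row lasts 1/8 s, in which the tool goes at most 62.5 mm and 10.7 degrees, less where a joint would pass 70% of its speed; a pose out of reach is approached as far as the arm can. A call with a gripper value outside its range is refused whole. The fingers move at their own pace and stop on an object; the grip force is fixed at half the most. Time passes only in rows, so rows that repeat a pose let the fingers close. It gives the time, the measured TCP pose, the force, the opening and the grip force at its end, in the units of the state.
- state(): the state, without advancing time (a new reading comes with each control period).
- read_camera(name): name is "scene" or "top" or "wrist"; returns a dict with "color" (400x640x3 uint8, red, green, blue), "mtx" (3x3 intrinsics, pixels), "R" (3x3) and "t" (3): a world point X has camera coordinates R X + t; the wrist camera has in their place "tool_from_camera" (4x4, takes a point from camera to tool coordinates, whose origin is the TCP and whose axes are the flange's). Camera axes: x right, y down, z forward; pixel columns grow to the right and rows downward; lengths in m; the calibration is good to about 2 mm. A picture is of the moment at which its call begins: read the wrist's pose just before it. There is no depth.
- close_job(): hands the job in; it is judged then, once.
The state is a dict: "clock": time; "q": joint angles; "dq": joint speeds; "effort": joint torques, N m; "tcp_pos": TCP position; "ee_rot": TCP orientation; "contact_force": force on the tool from outside, world axes, zero at the start; "wrist_torque": the same for the moment, N m; "opening": finger opening in m; "grip_force": force on a finger pad.
Only numpy, scipy, OpenCV 4.12 (cv2) and the standard library are available. Lean on these libraries where they do the work, as an engineer would, in place of code of your own. Each camera call takes 0.05 s, during which the arm holds its last target. There are 200 camera calls.

TASK

The slide stainer lost power with its hood locked over the slides. Push its spring catch back with the release rod through the small hole in the right-hand end so that the hood springs fully open, and lay the rod flat on the bench again; turn a swivel hook of the drain stand straight out over the drip tray for each slide rack before you hang it, and hang every rack from the stainer upright by its bail, each on a hook of its own. Finally push the hood down until it catches shut, and do not tip the racks or push the beaker or timer about.

Things in the scene. Friction and masses are not known exactly. Their poses are not given: they have to be found in the camera images.
- stainer: white slide stainer, 150 x 230 mm, 95 mm high without hood, fixed. Origin: middle of its underside on the bench; x to its rear, y to its left end. Front face x=-85, rear x=+65, ends y=+-115 mm. Three open baths (98 x 64 mm, floor 10 mm above the bench) centred at x=+4, y=+68, 0, -68 mm; partitions 70 mm, outer walls 95 mm above the bench. Some baths hold a slide rack
- release_hole (a point): middle of the mouth of the 16 mm release hole in the stainer's right-hand end panel (5 mm thick), 60 mm above the bench; the hole runs along the stainer's +y axis, from its right end to its left
- catch (a joint): travel of the spring catch under the front deck (m): 0 engaged, at most 0.014. At rest its push face (10 x 10 mm) lies 17 mm inside the mouth of the hole; pushed 8 mm or more along the stainer's +y it frees the hood. Spring 3.5 N at rest, 7 N at full travel; it springs back, and the hood snaps past it when pushed shut
- hood (a joint): opening angle of the clear hood about its rear hinge line (along the stainer's y) (rad): 0 shut, 1.75 fully open. Once freed, gas springs lift it fully open within about 2 s. Pushing it shut takes up to 5 N near its front edge, and about 10 N pressed down there at the end to snap past the catch; caught, it reads under 0.02
- hood_hinge (a point): middle of the hood's hinge line, 97 mm above the bench and 62 mm behind the stainer's origin
- hood_lip_front (a point): middle of the grey finger lip (70 mm wide, 7 mm thick) at the hood's front lower edge, 155 mm from the hinge line; moves with the hood. Shut, the hood is a clear box 228 mm wide that reaches from the hinge line to 147 mm in front of it, its flat top 46 mm above the hinge line
- drain_stand: drain stand, fixed: two posts 260 mm apart and a cross bar (18 mm thick, top 140 mm above the bench) with three swivel hooks, over a steel drip tray 169 x 249 x 22 mm. Origin on the bench under the middle of the bar; -x is its front, over the tray; y to its left. The hooks' upright pivots are at x=0, y=+85 (left), 0, -85 mm; the hooks' level bars are 158 mm above the bench
- release_rod: release rod, 60 g: black handle 70 mm long, 18 mm wide, 16 mm high, and a straight steel shank 9 mm thick. Origin: middle of the handle's underside; x along the rod to its tip, z up as it lies; the shank's axis is 8 mm above the underside
- rod_tip (a point): end of the release rod's shank, 115 mm from the middle of the handle
- hook_1 (a joint): turn of the left (+y) swivel hook about its upright pivot (rad): 0 when it points straight out to the stand's front (-x); positive anticlockwise from above, so negative is folded to the left. Range +-1.75; friction 0.04 N m holds it. Of 7 mm bar: level from the pivot, dips 6 mm, turns up to a 12 mm ball, centre 74.5 mm from the pivot axis, 16 mm above the level bar
- hook_1_seat (a point): seat of the left (+y) hook: top of its bar in the dip, where a bail bar rests, 57 mm out from the pivot axis and 155.5 mm above the bench
- hook_2 (a joint): turn of the middle swivel hook about its upright pivot (rad): 0 when it points straight out to the stand's front (-x); positive anticlockwise from above, so negative is folded to the left. Range +-1.75; friction 0.04 N m holds it. Of 7 mm bar: level from the pivot, dips 6 mm, turns up to a 12 mm ball, centre 74.5 mm from the pivot axis, 16 mm above the level bar
- hook_2_seat (a point): seat of the middle hook: top of its bar in the dip, where a bail bar rests, 57 mm out from the pivot axis and 155.5 mm above the bench
- hook_3 (a joint): turn of the right (-y) swivel hook about its upright pivot (rad): 0 when it points straight out to the stand's front (-x); positive anticlockwise from above, so negative is folded to the left. Range +-1.75; friction 0.04 N m holds it. Of 7 mm bar: level from the pivot, dips 6 mm, turns up to a 12 mm ball, centre 74.5 mm from the pivot axis, 16 mm above the level bar
- hook_3_seat (a point): seat of the right (-y) hook: top of its bar in the dip, where a bail bar rests, 57 mm out from the pivot axis and 155.5 mm above the bench
- rack_1: steel-wire slide rack, 140 g (2 or 3 present, alike): basket 84 x 40 x 32 mm with slides; across it, in its y-z plane, a 5 mm wire bail, 48 mm wide. Origin: middle of its underside; x along the basket, z up. Black grip on top of the bail 24 (x) by 10 mm (y), from 92 to 121 mm above the underside. Opening under the bail: 32 to 87 mm above the underside, 38 mm wide, open along x
- rack_1_eye (a point): underside of the middle of this rack's bail bar, 87.5 mm above the rack's underside; it rests on the hook's seat when the rack hangs
- rack_2: steel-wire slide rack, 140 g (2 or 3 present, alike): basket 84 x 40 x 32 mm with slides; across it, in its y-z plane, a 5 mm wire bail, 48 mm wide. Origin: middle of its underside; x along the basket, z up. Black grip on top of the bail 24 (x) by 10 mm (y), from 92 to 121 mm above the underside. Opening under the bail: 32 to 87 mm above the underside, 38 mm wide, open along x
- rack_2_eye (a point): underside of the middle of this rack's bail bar, 87.5 mm above the rack's underside; it rests on the hook's seat when the rack hangs
- rack_3: steel-wire slide rack, 140 g (2 or 3 present, alike): basket 84 x 40 x 32 mm with slides; across it, in its y-z plane, a 5 mm wire bail, 48 mm wide. Origin: middle of its underside; x along the basket, z up. Black grip on top of the bail 24 (x) by 10 mm (y), from 92 to 121 mm above the underside. Opening under the bail: 32 to 87 mm above the underside, 38 mm wide, open along x
- rack_3_eye (a point): underside of the middle of this rack's bail bar, 87.5 mm above the rack's underside; it rests on the hook's seat when the rack hangs
- beaker: glass beaker 62 x 66 x 78 mm behind the stand, a bystander; origin: middle of its underside
- timer: bench timer 60 x 64 x 19 mm in front of the stainer, a bystander; origin: middle of its underside

How it is judged:
By the outcome, as a careful person would: the job done as asked, in the order asked, and still so for the second after the job is handed in, with the robot touching nothing.
Of rack_1, rack_2, rack_3 only 2 to 3 are there at a start; the rules pass over those that are not, and their reading is None.
At some moment in a run one of release_rod may be knocked a few centimetres aside while the robot is not near it.
Once in a run the grip may slacken for a moment while it holds something.
It also fails if it takes over 210 s, if anything falls off the work surface, if the arm or the gripper's body presses on something with over 40 N, if the wrist force passes 120 N, or if a joint passes its speed limit or range.

## Working session

There is one attempt and no reset: what is moved stays moved. The work goes in short steps, Python scripts to look and compute and a shell command to move; the robot and the scene stay as the last step left them, time stands still between calls to the robot, and variables do not carry over. Pictures are saved under pics/ and viewed, at most 14 in all, crops included, and the job is handed in when it is done.

```bash
mkdir -p pics; ls
cat > h.py <<'E'
import numpy as np, cv2
from bench import state, read_camera, close_job, pinch_z
def snap(cam,name):
    s=state(); r=read_camera(cam); cv2.imwrite(f'pics/{name}.png',cv2.cvtColor(r['color'],cv2.COLOR_RGB2BGR))
    if cam=='wrist':
        T=np.array(r['tool_from_camera']); Rt=np.array(s['ee_rot']); 
        Rc=Rt@T[:3,:3]; o=Rt@T[:3,3]+np.array(s['tcp_pos'])
    else:
        Rc=np.array(r['R']).T; o=-Rc@np.array(r['t'])
    K=np.array(r['mtx']); np.savez(f'pics/{name}.npz',Rc=Rc,o=o,K=K)
    return r['color']
def ray(name,u,v):
    d=np.load(f'pics/{name}.npz'); return d['o'], d['Rc']@np.linalg.inv(d['K'])@np.array([u,v,1.])
def onz(name,u,v,z):
    o,d=ray(name,u,v); return o+d*(z-o[2])/d[2]
def proj(name,X):
    d=np.load(f'pics/{name}.npz'); p=d['K']@(d['Rc'].T@(np.array(X)-d['o'])); return p[:2]/p[2]
E
python3 - <<'E'
from h import *
np.set_printoptions(precision=4,suppress=True)
for c in ('scene','top','wrist'):
    snap(c,c+'0'); d=np.load(f'pics/{c}0.npz'); print(c,d['o'],d['Rc'][:,2],d['K'][0])
print(pinch_z,state())
E
```

```text
pics
scene [-0.4583  0.5248  0.9939] [ 0.6977 -0.389  -0.6015] [471.5724   0.     326.4376]
top [ 0.3642 -0.0539  1.0703] [ 0.2105 -0.0055 -0.9776] [412.5397   0.     323.1876]
wrist [ 0.3181 -0.5458  0.3729] [-0.2991 -0.1232 -0.9462] [278.8615   0.     319.6485]
0.0187 {'clock': 0.15, 'q': array([-1.2725,  0.4941,  1.346 ,  0.    ,  1.3025, -0.0955]), 'dq': array([ 0.0018, -0.0015, -0.0033,  0.0015, -0.001 ,  0.0009]), 'effort': array([  0.0025, -88.254 , -38.4066,  -0.0002,   0.0071,   0.0001]), 'tcp_pos': array([ 0.2397, -0.5769,  0.2308]), 'ee_rot': array([[ 0.9235,  0.3837, -0.0003],
       [ 0.3837, -0.9235,  0.0009],
       [ 0.0001, -0.0009, -1.    ]]), 'contact_force': array([ 0.3544, -0.2834, -0.0969]), 'wrist_torque': array([-0.0276,  0.0205,  0.0067]), 'grip_force': 0.0, 'opening': 0.08535463767039492}
```

View pics/top0.png

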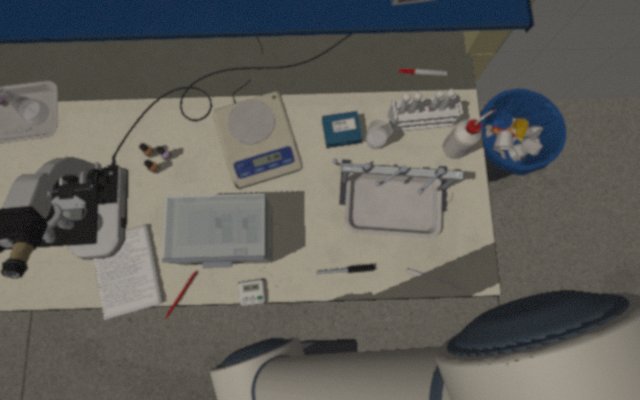

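View pics/scene0.png

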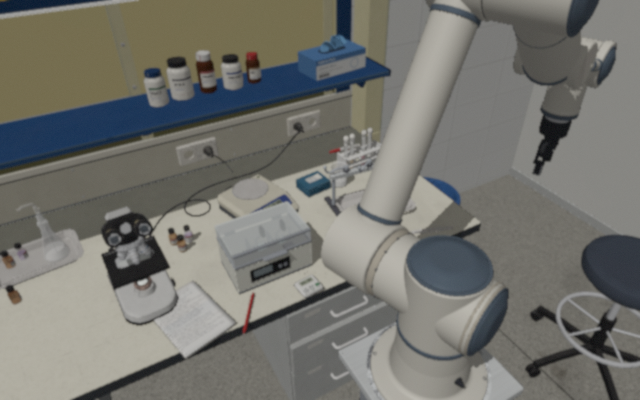

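Top view: stainer around (215,230), with its lip at (218,264). The stand and tray are around (395,200), and the rod lies at (347,268) with its shank pointing left, toward the stainer's right end. The timer is at (252,290) and the beaker at (378,132). I'll enlarge this area.

Run:
```python
from h import *
np.set_printoptions(precision=4,suppress=True)
im=cv2.imread('pics/top0.png')[130:310,150:480]
cv2.imwrite('pics/top0c.png',cv2.resize(im,None,fx=2.4,fy=2.4,interpolation=cv2.INTER_CUBIC))
for n,u,v,z in [('rodtip',318,270,.008),('rodhandle end',376,267,.012),('lip',218,264,.097),('hoodFL',165,263,.14),('hoodFR',267,263,.14),('hoodBL',167,197,.143),('hoodBR',267,195,.143),('postL',337,164,.14),('postR',463,174,.14),('timer',252,290,.01)]:
    print(n,onz('top0',u,v,z))
```

```text
rodtip [ 0.4171 -0.0412  0.008 ]
rodhandle end [ 0.4198 -0.1886  0.012 ]
lip [0.4338 0.1911 0.097 ]
hoodFL [0.4366 0.2989 0.14  ]
hoodFR [0.4295 0.0708 0.14  ]
hoodBL [0.5875 0.3006 0.143 ]
hoodBR [0.585 0.07  0.143]
postL [ 0.6555 -0.0945  0.14  ]
postR [ 0.6218 -0.3883  0.14  ]
timer [0.3725 0.1261 0.01  ]
```

View pics/top0c.png

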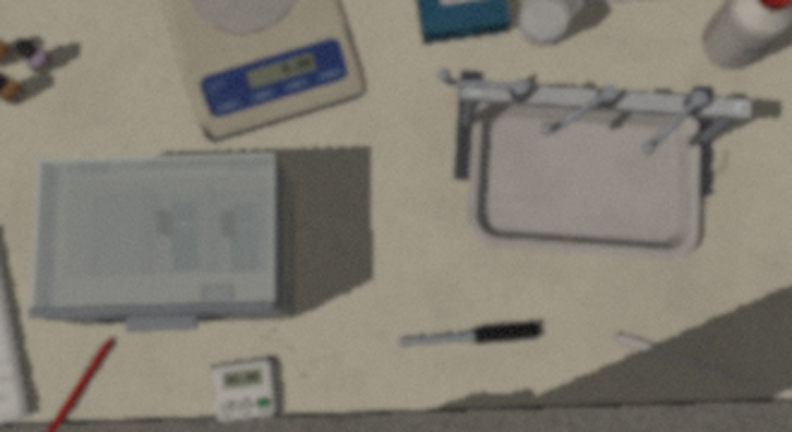

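The two closer hooks point front-left and the left hook is folded left, with its ball at crop (445,75). Two dark grips show in the stainer at crop (165,220) and (230,225). The rod handle is at (508,331) and its tip at (402,342). Next I'll move over the rod for a close look.

```bash
python3 -m creep '180 409 -20 67 85; 180 409 -20 67 85; 180 409 -20 67 85; 180 409 -20 67 85; 180 409 -20 67 85; 180 409 -20 67 85; 180 409 -20 67 85; 180 409 -20 67 85; 180 409 -20 67 85; 180 409 -20 67 85; 180 409 -20 67 85; 180 409 -20 67 85'
python3 - <<'E'
from h import *
snap('wrist','w1'); print(state()['ee_rot'],state()['q'])
E
```

```text
clock: 1.65
tcp_pos: [0.4196, -0.1689, 0.2113]
ee_rot: [[0.009, 1.0, -0.0], [1.0, -0.009, -0.0], [-0.0, -0.0, -1.0]]
contact_force: [0.1, -0.1, -0.2]
opening: 0.0852
grip_force: 0.0
[[ 8.74318708e-03  9.99961776e-01 -4.87179666e-05]
 [ 9.99961777e-01 -8.74318856e-03 -3.03917979e-05]
 [-3.08165866e-05 -4.84503833e-05 -9.99999998e-01]] [-5.14478038e-01  2.77838851e-01  1.77949276e+00 -5.70502128e-05
  1.08428850e+00 -5.05708065e-01]
```

View pics/w1.png

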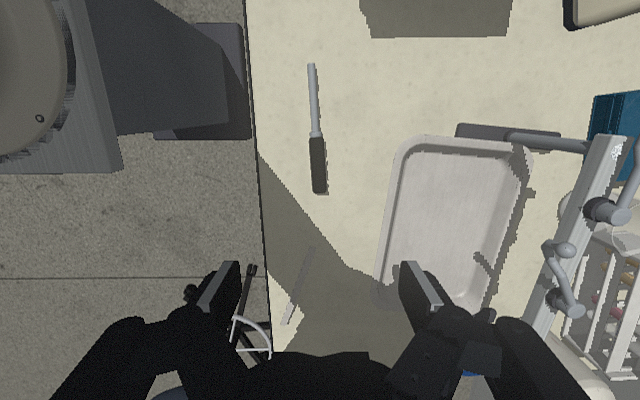

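The rod shows clearly: tip at (311,64), handle from (316,135) to (320,194). The tray and two hooks are to the right, with pivots near (602,210) and (572,310). I'll compute positions.

Run:
```python
from h import *
np.set_printoptions(precision=4,suppress=True)
im=cv2.imread('pics/w1.png'); g=im.max(2)
m=np.zeros_like(g); m[130:200,295:340]=(g[130:200,295:340]<100)*255
c=max(cv2.findContours(m,0,2)[0],key=cv2.contourArea); r=cv2.minAreaRect(c); print(r,cv2.boxPoints(r))
a=onz('w1',311,64,.008); print('tip',a)
for p in cv2.boxPoints(r): print(onz('w1',p[0],p[1],.012))
b=onz('w1',*r[0],.014); print('handle',b, np.linalg.norm(a-b), 'dir deg from +y', np.degrees(np.arctan2(-(a-b)[0],(a-b)[1])))
for n,u,v,z in [('pivR?',602,210,.158),('piv2?',572,310,.158),('ball2',565,250,.174),('trayTL',398,138,.022),('trayTR',530,145,.022)]: print(n,onz('w1',u,v,z))
```

```text
((317.86688232421875, 162.81951904296875), (61.061851501464844, 15.514869689941406), 86.05481719970703) [[308.0273 132.8947]
 [323.5053 131.8272]
 [327.7065 192.7444]
 [312.2284 193.8118]]
tip [ 0.4124 -0.0369  0.008 ]
[ 0.4076 -0.1111  0.012 ]
[ 0.426 -0.11   0.012]
[ 0.431  -0.1852  0.012 ]
[ 0.4113 -0.1864  0.012 ]
handle [ 0.4189 -0.1465  0.014 ] 0.10993386053111799 dir deg from +y 3.382537125355472
pivR? [ 0.631  -0.1581  0.158 ]
piv2? [ 0.6343 -0.2482  0.158 ]
ball2 [ 0.5971 -0.1826  0.174 ]
trayTL [ 0.5122 -0.1171  0.022 ]
trayTR [ 0.667  -0.1264  0.022 ]
```

```bash
python3 -m creep '0 8 -60 4 45; 0 8 -120 4 45; 0 8 -170 4 45; 0 8 -195 4 45; 0 8 -207 4 45; 0 8 -207 4 45; 0 8 -207 4 0; 0 8 -207 4 0; 0 8 -207 4 0; 0 8 -207 4 0; 0 8 -207 4 0;0 8 -207 4 0'
python3 -m creep '0 0 20 0 0; 0 0 50 0 0; 0 0 51 0 0; 0 0 51 0 0'
python3 - <<'E'
from h import *
snap('wrist','w2'); snap('top','top2')
E
```

```text
clock: 3.2
tcp_pos: [0.4204, -0.1605, 0.0055]
ee_rot: [[-0.062, 0.998, 0.002], [0.998, 0.062, -0.001], [-0.001, 0.002, -1.0]]
contact_force: [-1.9, 0.2, 11.8]
opening: 0.0159
grip_force: 58.5
clock: 3.7
tcp_pos: [0.42, -0.1602, 0.0556]
ee_rot: [[-0.062, 0.998, 0.001], [0.998, 0.062, -0.001], [-0.001, 0.001, -1.0]]
contact_force: [0.1, 0.4, -0.9]
opening: 0.0159
grip_force: 59.6
```

View pics/w2.png

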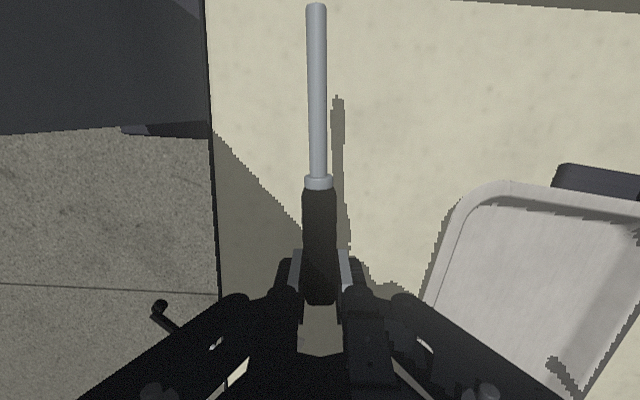

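The rod is held along the tool's x axis, with its tip at (316,5). I'll raise it and look at the end panel for the hole.

```bash
python3 -m creep '0 20 50 0 0; 0 40 100 0 0; 0 55 150 0 0; 0 55 150 0 0; 0 55 150 0 0; 0 55 150 0 0'
python3 - <<'E'
from h import *
np.set_printoptions(precision=4,suppress=True)
o,d=ray('w2',316,4); 
for y in (-.031,-.033,-.035): print(o+d*(y-o[1])/d[1])
im=snap('wrist','w3'); print(state()['tcp_pos'],state()['opening'])
c=cv2.cvtColor(im,cv2.COLOR_RGB2BGR)[0:150,220:520]
c=cv2.convertScaleAbs(c,alpha=1.6,beta=10)
cv2.imwrite('pics/w3c.png',cv2.resize(c,None,fx=2.6,fy=2.6,interpolation=cv2.INTER_CUBIC))
E
```

```text
clock: 4.55
tcp_pos: [0.4191, -0.1052, 0.2039]
ee_rot: [[-0.062, 0.998, -0.003], [0.998, 0.062, 0.001], [0.001, -0.002, -1.0]]
contact_force: [-0.7, 0.2, -1.0]
opening: 0.016
grip_force: 63.8
[ 0.4116 -0.031   0.0444]
[ 0.4118 -0.033   0.0509]
[ 0.412  -0.035   0.0575]
[ 0.4192 -0.1052  0.204 ] 0.015882987049560388
```

View pics/w3c.png

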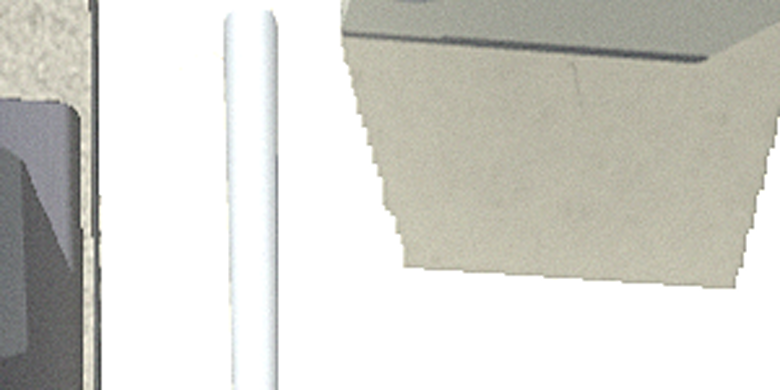

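The panel's bottom edge is visible at crop v≈35–60, and a dark spot that may be the hole is cut off at the top, near (410,0). I'll move 35 mm forward.

```bash
python3 -m creep '0 20 15 0 0; 0 35 20 0 0; 0 35 20 0 0; 0 35 20 0 0; 0 35 20 0 0'
python3 - <<'E'
from h import *
im=snap('wrist','w4'); print(state()['tcp_pos'],state()['opening'])
c=cv2.cvtColor(im,cv2.COLOR_RGB2BGR)[0:120,260:520]
cv2.imwrite('pics/w4c.png',cv2.resize(c,None,fx=3,fy=3,interpolation=cv2.INTER_CUBIC))
E
```

```text
clock: 5.22
tcp_pos: [0.4197, -0.0705, 0.2249]
ee_rot: [[-0.062, 0.998, -0.001], [0.998, 0.062, 0.0], [0.0, -0.001, -1.0]]
contact_force: [-0.5, -0.5, -1.2]
opening: 0.0158
grip_force: 63.8
[ 0.41973094 -0.07047649  0.22499063] 0.015840979137336397
```

View pics/w4c.png

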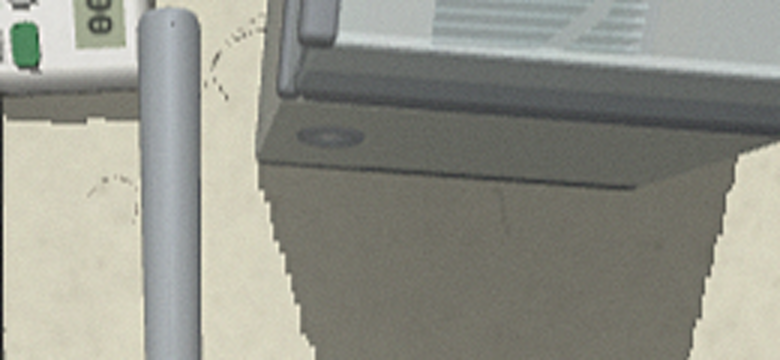

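The hole is at crop (330,137), the panel's bottom front corner at (258,158) and its rear corner at (632,187).

Run:
```python
from h import *
np.set_printoptions(precision=4,suppress=True)
P=lambda u,v,z: onz('w4',260+u/3,v/3,z)
f=P(258,158,0);r=P(632,187,0);h=P(330,137,.06)
print(f,r,h,np.linalg.norm(f-r))
R=h; d=r-f; yaw=np.arctan2(d[1],d[0]); print(np.degrees(yaw))
ux=np.array([np.cos(yaw),np.sin(yaw)]);uy=np.array([-ux[1],ux[0]])
print('hole from front', (h-f)[:2]@ux,(h-f)[:2]@uy)
t=ray('w4',260+171/3,12/3); 
for z in (.207,.213,.222,.23): print('tip',onz('w4',260+171/3,4,z))
O=(f+r)[:2]/2+uy*.115+ux*.010; print('stainer O',O)
```

```text
[0.4425 0.0781 0.    ] [0.5906 0.077  0.    ] [0.461  0.0747 0.06  ] 0.14803335969262263
-0.4038320878872094
hole from front 0.018440415051424484 -0.0032173179877127496
tip [0.4116 0.0609 0.207 ]
tip [0.4118 0.059  0.213 ]
tip [0.412  0.0563 0.222 ]
tip [0.4123 0.0538 0.23  ]
stainer O [0.5274 0.1925]
```

```bash
python3 -m creep '20 -25 -40 -4 0; 40 -25 -90 -4 0; 40 -25 -140 -4 0; 40 -15 -167 -4 0; 40 0 -167 -4 0; 40 0 -167 -4 0;40 0 -167 -4 0'
python3 - <<'E'
from h import *
np.set_printoptions(precision=4,suppress=True)
im=snap('wrist','w5'); g=im.astype(int); print(state()['tcp_pos'])
row=im[8].astype(int).sum(1)/3; print(row[295:345].astype(int))
for u in (309,319): print(onz('w5',u,3,.06))
im=snap('top','top5');c=cv2.cvtColor(im,cv2.COLOR_RGB2BGR)[220:290,230:380]
cv2.imwrite('pics/top5c.png',cv2.resize(c,None,fx=5,fy=5,interpolation=cv2.INTER_CUBIC))
print(proj('top5',[.461,.0545,.06]),proj('top5',[.461,.0765,.06]))
E
```

```text
clock: 6.15
tcp_pos: [0.4606, -0.0703, 0.0595]
ee_rot: [[0.007, 1.0, 0.002], [1.0, -0.007, -0.001], [-0.001, 0.002, -1.0]]
contact_force: [0.0, 0.0, 0.0]
opening: 0.0159
grip_force: 63.8
[ 0.4606 -0.0705  0.0594]
[ 94  97  96 101  96  93  99  98  97  96  96  72  72  76  83  78  77  75
  79  82  85  86  85  84  85  80  78  77  79  75  71  76  92  96  89  94
  93  92  90  93  92  92  89  95  91  94  92  88  90  92]
[0.4584 0.0561 0.06  ]
[0.4627 0.056  0.06  ]
[278.0401 251.971 ] [269.0292 252.2524]
```

View pics/top5c.png

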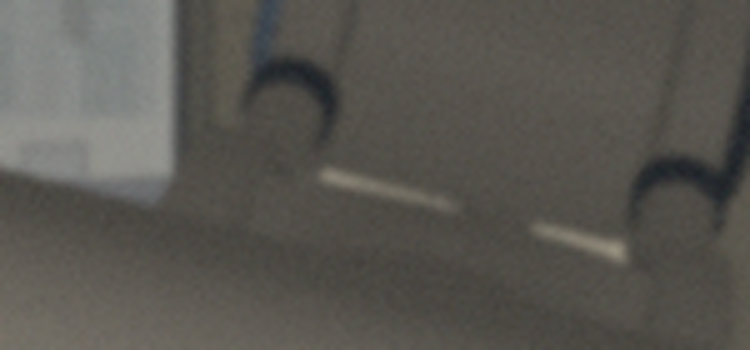

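The arm hides the tip in the top view, so I'll go by the wrist measurement: tip x≈0.461, in line with the hole. Inserting now.

```bash
python3 -m creep '0 10 -1 0 0; 0 20 -1 0 0; 0 25 -1 0 0; 0 30 -1 0 0; 0 34 -1 0 0; 0 34 -1 0 0'
```

```text
clock: 7.0
tcp_pos: [0.4598, -0.036, 0.0573]
ee_rot: [[0.007, 1.0, -0.0], [1.0, -0.007, 0.0], [0.0, -0.0, -1.0]]
contact_force: [-0.1, -0.1, -0.6]
opening: 0.0161
grip_force: 63.8
```

```bash
python3 -m creep '0 4 0 0 0; 0 8 0 0 0; 0 11 0 0 0; 0 13 0 0 0; 0 15 0 0 0; 0 15 0 0 0'
```

```text
clock: 7.75
tcp_pos: [0.46, -0.0212, 0.0573]
ee_rot: [[0.007, 1.0, 0.0], [1.0, -0.007, -0.0], [-0.0, 0.0, -1.0]]
contact_force: [-0.1, -6.5, -0.2]
opening: 0.0162
grip_force: 63.8
```

```bash
python3 -m creep '0 1 0 0 0; 0 -20 0 0 0; 0 -50 0 0 0; 0 -90 0 0 0; 0 -130 0 0 0; 0 -150 0 0 0; 0 -150 0 0 0; 0 -150 0 0 0'
python3 - <<'E'
from h import *
snap('top','top6')
E
```

```text
clock: 8.75
tcp_pos: [0.4595, -0.1701, 0.0572]
ee_rot: [[0.007, 1.0, -0.001], [1.0, -0.007, 0.001], [0.001, -0.001, -1.0]]
contact_force: [0.6, 0.8, -0.2]
opening: 0.0155
grip_force: 63.8
```

View pics/top6.png

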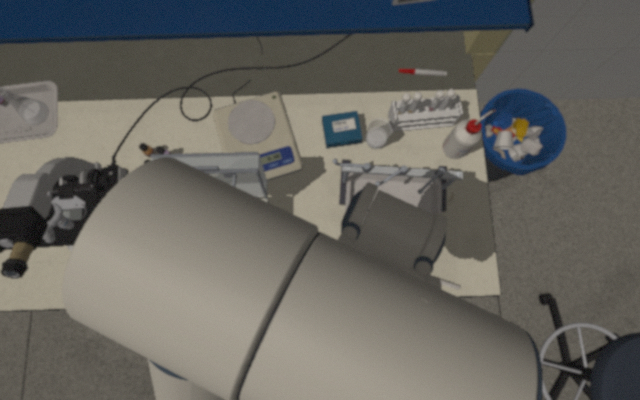

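The hood now stands open, with its edge at (215,160). I'll lay the rod down near where it started.

```bash
python3 -m creep '-25 0 -20 0 0; -35 0 -40 0 0; -35 0 -48 0 0; -35 0 -51 0 0; -35 0 -52 0 0; -35 0 -52 0 25; -35 0 -52 0 30; -35 0 -52 0 35; -35 0 -20 0 35; -35 0 40 0 60; -35 0 100 0 85; -35 0 160 0 85; -35 0 160 0 85'
python3 - <<'E'
from h import *
snap('wrist','w7')
E
```

```text
clock: 10.42
tcp_pos: [0.4266, -0.1721, 0.2214]
ee_rot: [[0.008, 1.0, 0.007], [1.0, -0.008, -0.004], [-0.004, 0.007, -1.0]]
contact_force: [-0.7, -0.4, -1.1]
opening: 0.0843
grip_force: 0.0
```

View pics/w7.png

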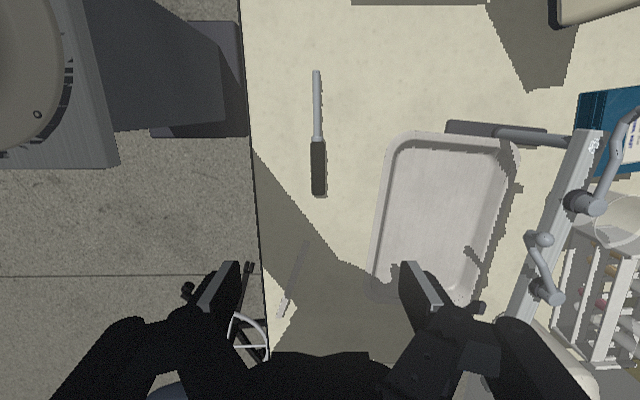

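The rod lies flat again, from tip (316,72) to handle end (319,195). I'll view the stand from above next.

```bash
python3 -m creep '40 -50 40 0 85; 80 -100 80 0 85; 120 -140 100 0 85; 135 -140 100 0 85; 135 -140 100 0 85; 135 -140 100 0 85; 135 -140 100 0 85'
python3 - <<'E'
from h import *
im=snap('wrist','w8'); print(state()['tcp_pos'])
c=cv2.cvtColor(im,cv2.COLOR_RGB2BGR)[0:300,200:600]
cv2.imwrite('pics/w8c.png',cv2.resize(c,None,fx=2,fy=2,interpolation=cv2.INTER_CUBIC))
E
```

```text
clock: 11.35
tcp_pos: [0.559, -0.3105, 0.3166]
ee_rot: [[0.007, 1.0, -0.001], [1.0, -0.007, 0.001], [0.001, -0.001, -1.0]]
contact_force: [-1.0, -0.9, 0.9]
opening: 0.085
grip_force: 0.0
[ 0.55909442 -0.31058996  0.31689485]
```

View pics/w8c.png

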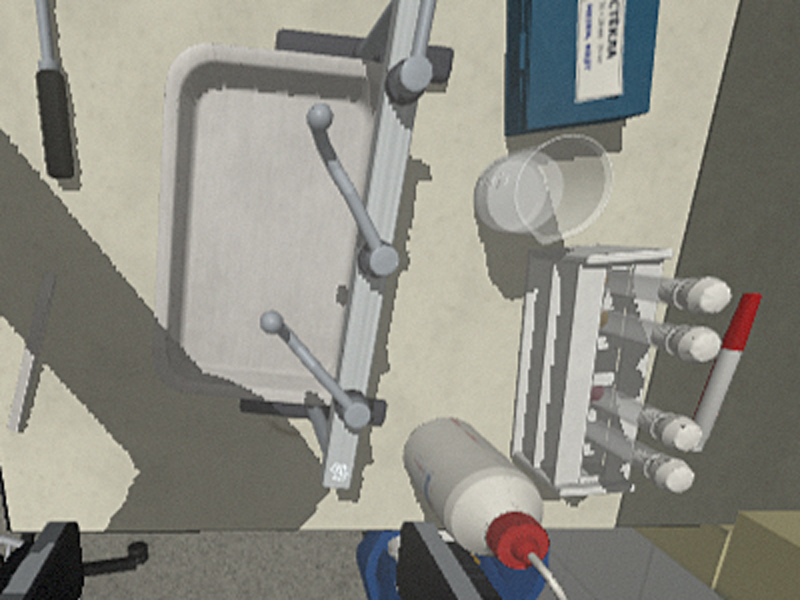

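Crop pixels: pivots at (410,77), (379,260) and (353,410). Hook 2's ball is at (319,117) and hook 3's at (270,322). Hook 1 points left, out of view.

Run:
```python
from h import *
np.set_printoptions(precision=4,suppress=True)
P=lambda u,v,z: onz('w8',200+u/2,v/2,z)
pv=[P(u,v,.163) for u,v in((410,77),(379,260),(353,410))]
print(*pv, [np.linalg.norm(pv[i]-pv[i+1]) for i in (0,1)])
d=pv[0]-pv[2]; yaw=np.arctan2(-d[0],d[1]); print('stand yaw',np.degrees(yaw))
for i,(u,v) in ((1,(319,117)),(2,(270,322))):
    b=P(u,v,.174); e=(b-pv[i])[:2]; a=np.arctan2(-e[1],-e[0])-yaw; print(i+1,b,np.linalg.norm(e),'angle',np.degrees(a))
ux=np.array([np.cos(yaw),np.sin(yaw)])
for p in pv: print('seat',p[:2]-.057*ux,'ball',p[:2]-.0745*ux)
# tray corners
for u,v in ((165,75),(160,375)): print(P(u,v,.022))
```

```text
[ 0.6405 -0.1648  0.163 ] [ 0.6322 -0.247   0.163 ] [ 0.6236 -0.328   0.163 ] [np.float64(0.08261333437336263), np.float64(0.08150933485894289)]
stand yaw -5.936025233749579
2 [ 0.5975 -0.1828  0.174 ] 0.0728926982881838 angle -55.658483884640184
3 [ 0.5761 -0.2765  0.174 ] 0.07006819877168938 angle -41.375969301553816
seat [ 0.5839 -0.1589] ball [ 0.5664 -0.1571]
seat [ 0.5755 -0.2411] ball [ 0.5581 -0.2393]
seat [ 0.5669 -0.3221] ball [ 0.5495 -0.3203]
[ 0.5102 -0.1321  0.022 ]
[ 0.4954 -0.3447  0.022 ]
```

```bash
python3 -m creep '20 50 0 10 30; 49 108 -40 20 30; 49 108 -80 30 30; 49 108 -80 30 30; 49 108 -130 30 30; 49 108 -160 30 30; 49 108 -170 30 30; 49 108 -170 30 14; 49 108 -170 30 14; 49 108 -170 30 14'
python3 - <<'E'
from h import *
im=snap('wrist','w9'); print(state()['tcp_pos'])
E
```

```text
clock: 12.65
tcp_pos: [0.6094, -0.2034, 0.1486]
ee_rot: [[-0.493, 0.87, 0.002], [0.87, 0.493, -0.001], [-0.001, 0.001, -1.0]]
contact_force: [0.6, -0.1, -0.4]
opening: 0.0141
grip_force: 0.0
[ 0.6092277  -0.20336885  0.14827744]
```

View pics/w9.png

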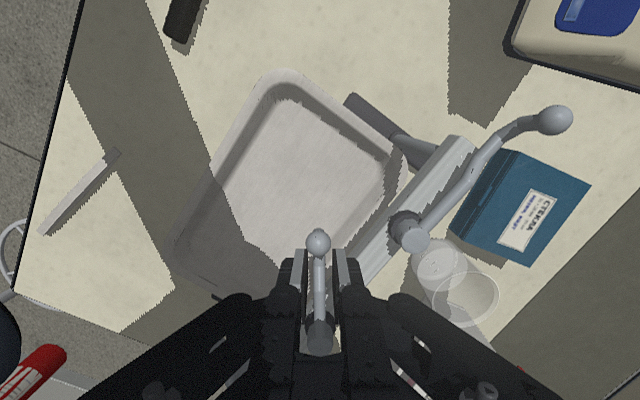

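Hook 2 sits between the fingers, with its ball at (318,243). Hook 1 also shows, pivot at (408,235) and ball at (554,120). I'll sweep hook 2 round.

```bash
python3 -m creep '-6.5 -4 0 9 14; -12.5 -10 0 18 14; -17.5 -16.5 0 27 14; -21.5 -24 0 36.5 14; -24.5 -31.5 0 45.5 14; -26 -39.5 0 54.5 14; -26 -39.5 0 54.5 14; -26 -39.5 0 54.5 0; -26 -39.5 0 54.5 0; -26 -39.5 0 54.5 0'
python3 -m creep '0 0 0 0 30; 0 0 0 0 30; 0 0 30 0 30; 0 0 80 0 30; 0 0 80 0 30'
python3 - <<'E'
from h import *
np.set_printoptions(precision=4,suppress=True)
b=onz('w9',554,120,.174);p=onz('w9',408,235,.155);print('h1',b,p,b-p)
snap('wrist','w10'); print(state()['tcp_pos'])
E
```

```text
clock: 13.95
tcp_pos: [0.5829, -0.2421, 0.1476]
ee_rot: [[-0.994, 0.105, 0.0], [0.105, 0.994, 0.0], [-0.0, 0.0, -1.0]]
contact_force: [-1.7, 3.6, 6.0]
opening: 0.0044
grip_force: 59.0
clock: 14.58
tcp_pos: [0.5846, -0.2436, 0.2311]
ee_rot: [[-0.995, 0.104, 0.006], [0.104, 0.995, -0.003], [-0.006, -0.003, -1.0]]
contact_force: [-0.6, -0.2, -0.7]
opening: 0.0298
grip_force: 0.0
h1 [ 0.6529 -0.0885  0.174 ] [ 0.6416 -0.163   0.155 ] [0.0114 0.0745 0.019 ]
[ 0.5836 -0.2431  0.2289]
```

View pics/w10.png

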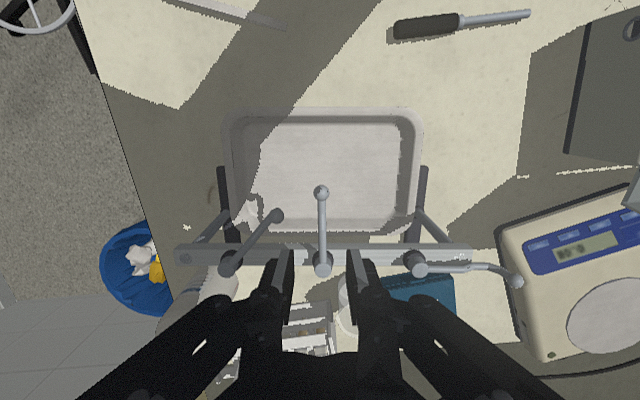

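Hook 2 is now straight out, with its pivot at (322,265) and ball at (321,191). Hook 3's pivot is at (231,262) and its ball at (277,215). Same procedure for hook 3.

```bash
python3 -m creep '7.5 -25 10 -10 24; 7.5 -49.5 0 -20 24; 7.5 -49.5 0 -30 24; 7.5 -49.5 0 -42 24; 7.5 -49.5 -20 -42 24; 7.5 -49.5 -50 -42 24; 7.5 -49.5 -80 -42 24; 7.5 -49.5 -80 -42 14; 7.5 -49.5 -80 -42 14; 1 -56.5 -80 -31.5 14; -4 -64.5 -80 -21 14; -7.5 -73.5 -80 -10.5 14; -9.5 -83 -80 0 14; -9.5 -83 -80 0 14; -9.5 -83 -80 0 0; -9.5 -83 -80 0 0; -9.5 -83 -80 0 0;-9.5 -83 -80 0 24;-9.5 -83 -80 0 24;-9.5 -83 -30 0 24'
```

```text
clock: 17.12
tcp_pos: [0.5717, -0.3243, 0.1945]
ee_rot: [[-0.994, 0.105, -0.006], [0.105, 0.994, 0.004], [0.006, 0.003, -1.0]]
contact_force: [-0.3, -0.6, 0.4]
opening: 0.024
grip_force: 0.0
```

```bash
python3 -m creep '0 0 60 0 40; -42 50 130 0 40; -42 110 140 0 40; -42 170 140 2 40; -42 230 140 5.5 40; -42 290 140 5.5 40; -42 350 140 5.5 40; -42 410 140 5.5 40; -42 470 140 5.5 40; -42 515 140 5.5 40; -42 515 140 5.5 40; -42 515 140 5.5 40;-42 515 140 5.5 40'
python3 - <<'E'
from h import *
snap('wrist','w11'); print(state()['tcp_pos'])
E
```

```text
clock: 18.75
tcp_pos: [0.5314, 0.1883, 0.3373]
ee_rot: [[-1.0, 0.009, 0.0], [0.009, 1.0, -0.0], [-0.0, -0.0, -1.0]]
contact_force: [-0.4, -0.4, -0.8]
opening: 0.0402
grip_force: 0.0
[0.53145041 0.18822696 0.33735568]
```

View pics/w11.png

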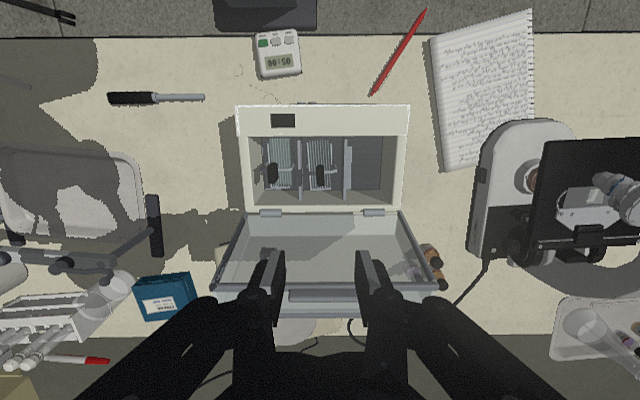

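There are two racks, in the right bath (grip at (272,172)) and the middle bath (grip at (320,173)); the left bath is empty. I'll locate the grips.

Run:
```python
from h import *
np.set_printoptions(precision=4,suppress=True)
im=cv2.imread('pics/w11.png'); g=im.max(2)
m=np.zeros_like(g); m[155:190,258:335]=(g[155:190,258:335]<60)*255
n,l,s,c=cv2.connectedComponentsWithStats(m)
for i in range(1,n):
    if s[i][4]>25:
        x,y,w,h,a=s[i]; print(s[i],c[i],onz('w11',*c[i],.118)); 
        for v in (y,y+h): print('   ',onz('w11',x+w/2,v,.131),onz('w11',x+w/2,v,.102))
for u,v in ((237,104),(412,106)): print('front corner',onz('w11',u,v,.095))
```

```text
[267 163  11  21 191] [272.1204 172.7853] [0.5261 0.125  0.118 ]
    [0.5109 0.1285 0.131 ] [0.5159 0.1236 0.102 ]
    [0.5379 0.1268 0.131 ] [0.5453 0.1217 0.102 ]
[316 165   8  21 152] [319.7632 174.8882] [0.5294 0.1877 0.118 ]
    [0.5139 0.1881 0.131 ] [0.5193 0.1881 0.102 ]
    [0.5412 0.1879 0.131 ] [0.5488 0.1878 0.102 ]
front corner [0.4401 0.0813 0.095 ]
front corner [0.4446 0.3082 0.095 ]
```

```bash
python3 -m creep '-4.5 -40 0 0 40; -4.5 -63 -50 0 40; -4.5 -63 -100 0 40; -4.5 -63 -150 0 40; -4.5 -63 -195 0 40; -4.5 -63 -220 0 40; -4.5 -63 -230 0 40; -4.5 -63 -230 0 40; -4.5 -63 -230 0 0;-4.5 -63 -230 0 0;-4.5 -63 -230 0 0;-4.5 -63 -230 0 0;-4.5 -63 -230 0 0'
python3 - <<'E'
from h import *
im=snap('wrist','w12'); print(state()['tcp_pos'])
E
```

```text
clock: 20.42
tcp_pos: [0.5274, 0.1263, 0.1084]
ee_rot: [[-1.0, 0.008, 0.002], [0.008, 1.0, 0.0], [-0.002, 0.0, -1.0]]
contact_force: [-0.7, -1.7, 8.2]
opening: 0.0085
grip_force: 59.0
[0.52742668 0.12631882 0.1084309 ]
```

View pics/w12.png

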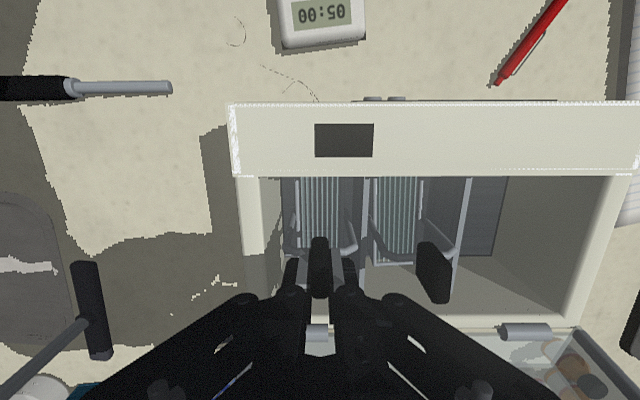

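The grip is held at the middle of the pads. I'll lift it and carry it high past the stand, with a look at the hooks on the way.

```bash
python3 -m creep '0 0 15 0 0; 0 0 40 0 0; 0 0 75 0 0; 0 0 110 0 0; 0 0 145 0 0; 0 -40 180 0 0; 0 -80 215 0 0; 0 -125 245 0 0; 0 -170 250 -2 0; 0 -215 250 -5.5 0; 0 -260 250 -5.5 0; 0 -300 250 -5.5 0; 0 -325 250 -5.5 0; 0 -325 250 -5.5 0;0 -325 250 -5.5 0;0 -325 250 -5.5 0'
python3 - <<'E'
from h import *
im=snap('wrist','w13'); print(state()['tcp_pos'])
E
```

```text
clock: 22.48
tcp_pos: [0.5268, -0.1978, 0.3577]
ee_rot: [[-0.995, 0.103, 0.0], [0.103, 0.995, -0.0], [-0.0, 0.0, -1.0]]
contact_force: [0.9, 0.1, -1.4]
opening: 0.0087
grip_force: 58.8
[ 0.52680572 -0.19783675  0.35763029]
```

View pics/w13.png

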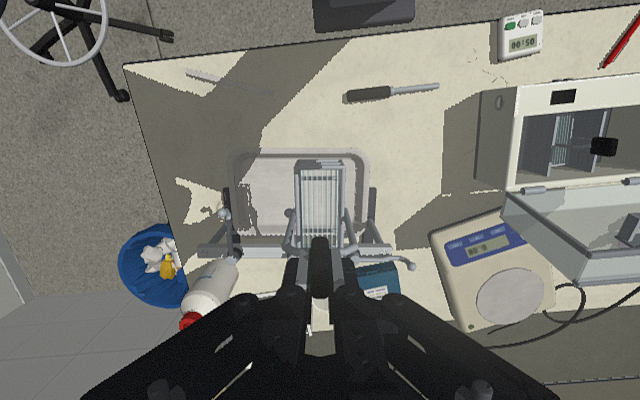

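Hook 3's ball is at (224,213) and its pivot at about (238,255). The rack hangs squarely in the grip. I have now viewed 16 pictures, two more than the 14 allowed. I won't view any more and will check numerically from here.

Run:
```python
from h import *
np.set_printoptions(precision=4,suppress=True)
b=onz('w13',224,213,.174);p=onz('w13',238,255,.155);e=(b-p)[:2];print(b,p,np.linalg.norm(e),np.degrees(np.arctan2(e[1],e[0])))
print('h3 expected', proj('w13',[.6257-.0741,-.3313+.0077,.174]),proj('w13',[.6257,-.3313,.155]))
b=onz('w10',321,191,.174);p=onz('w10',322,265,.155);e=(b-p)[:2];print('h2',b,p,np.linalg.norm(e),np.degrees(np.arctan2(e[1],e[0])))
# Hough balls
im=cv2.imread('pics/w13.png',0)[190:240,200:260]
c=cv2.HoughCircles(cv2.GaussianBlur(cv2.resize(im,None,fx=4,fy=4,interpolation=cv2.INTER_CUBIC),(5,5),0),cv2.HOUGH_GRADIENT,1,30,param1=80,param2=14,minRadius=14,maxRadius=34)
print(None if c is None else c[0][:4]/4+[200,190,0])
```

```text
[ 0.5529 -0.3208  0.174 ] [ 0.6223 -0.3223  0.155 ] 0.06945782996691402 178.75852025786358
h3 expected [221.5971 212.2574] [232.1501 257.7322]
h2 [ 0.5595 -0.2407  0.174 ] [ 0.6333 -0.2474  0.155 ] 0.07409988203383346 174.83512706689098
[[221.125 213.375   4.9  ]]
```

Hook 3's ball measures within 1 px of where it should be for straight out. Now bringing the rack in from the front.

```bash
python3 -m creep '-30 -30 0 0 0; -57 -60 0 0 0; -57 -95 -40 0 0; -57 -117 -80 0 0; -57 -117 -120 0 0; -57 -117 -148 0 0; -57 -117 -150 0 0; -57 -117 -150 0 0; -37 -119 -150 0 0; -17 -121 -150 0 0; 3 -123.5 -150 0 0; 23 -125.5 -150 0 0; 43 -127.5 -150 0 0; 43 -127.5 -150 0 0;43 -127.5 -150 0 0'
python3 - <<'E'
from h import *
s=state(); print(s['tcp_pos'],s['contact_force'],s['wrist_torque'],s['opening'])
E
```

```text
clock: 24.4
tcp_pos: [0.5697, -0.3261, 0.2082]
ee_rot: [[-0.995, 0.103, 0.001], [0.103, 0.995, -0.001], [-0.001, -0.001, -1.0]]
contact_force: [-0.7, -0.5, -1.2]
opening: 0.0088
grip_force: 58.9
[ 0.56965056 -0.32611314  0.20820172] [-0.72717842 -0.52815971 -1.16696974] [-0.0125816   0.00243695 -0.02090384] 0.008814013027926665
```

No contact on the way in. Lowering onto the seat.

```bash
python3 -m creep '0 0 -15 0 0; 0 0 -30 0 0; 0 0 -36 0 0; 0 0 -39 0 0; 0 0 -40 0 0; 0 0 -40 0 0; 0 0 -40 0 0'; python3 -m creep '0 0 -1 0 0; 0 0 -2 0 0; 0 0 -2 0 0;0 0 -2 0 0'
```

```text
clock: 25.28
tcp_pos: [0.5707, -0.3265, 0.167]
ee_rot: [[-0.995, 0.104, 0.002], [0.104, 0.995, -0.001], [-0.002, -0.001, -1.0]]
contact_force: [8.3, -1.5, 2.5]
opening: 0.0087
grip_force: 59.5
clock: 25.78
tcp_pos: [0.5709, -0.3268, 0.1657]
ee_rot: [[-0.995, 0.104, 0.003], [0.104, 0.995, -0.002], [-0.003, -0.001, -1.0]]
contact_force: [5.0, -0.8, 10.5]
opening: 0.0088
grip_force: 60.7
```

Seated, but it is pressed toward +x by the dip's outer slope. I'll ease in and up a little.

```bash
python3 -m creep '1.5 0 1 0 0; 3 0 1 0 0; 3 0 1 0 0; 3 0 1 0 0'; python3 -m creep '0 0 -0.5 0 0; 0 0 -0.5 0 0; 0 0 -0.5 0 0'
```

```text
clock: 26.28
tcp_pos: [0.5725, -0.3261, 0.1658]
ee_rot: [[-0.995, 0.104, -0.001], [0.104, 0.995, 0.0], [0.001, 0.0, -1.0]]
contact_force: [-0.7, 0.1, 5.0]
opening: 0.0084
grip_force: 59.9
clock: 26.65
tcp_pos: [0.5725, -0.3261, 0.1656]
ee_rot: [[-0.995, 0.104, -0.0], [0.104, 0.995, 0.0], [0.0, 0.0, -1.0]]
contact_force: [-1.7, 1.1, 8.9]
opening: 0.0091
grip_force: 60.4
```

```bash
python3 -m creep '0 0 1 0 12; 0 0 1 0 20; 0 0 1 0 36; 0 0 1 0 36; 0 0 25 0 36; 0 0 60 0 36; 0 0 110 0 36; 0 0 150 0 36; 0 60 170 0 36; 0 110 170 0 36; 0 110 170 0 36; 0 110 170 0 36'
python3 - <<'E'
from h import *
np.set_printoptions(precision=4,suppress=True)
snap('wrist','w14'); s=state(); print(s['tcp_pos'],s['contact_force'])
im=cv2.imread('pics/w14.png'); g=im.max(2); 
P=proj('w14',[.5725,-.326,.189]); print('expect grip top',P, 'ball h2',proj('w14',[.5595,-.2407,.174]))
x,y=int(P[0]),int(P[1]); y0=max(y-45,0);x0=max(x-40,0)
m=(g[y0:y+45,x0:x+40]<70).astype(np.uint8)
n,l,st,c=cv2.connectedComponentsWithStats(m)
for i in range(1,n):
    if st[i][4]>30: print(st[i]+[x0,y0,0,0,0],onz('w14',*(c[i]+[x0,y0]),.176))
E
```

```text
clock: 28.15
tcp_pos: [0.5729, -0.2163, 0.3358]
ee_rot: [[-0.995, 0.103, 0.0], [0.103, 0.995, -0.0], [-0.0, -0.0, -1.0]]
contact_force: [0.3, -1.6, 0.2]
opening: 0.0361
grip_force: 0.0
[ 0.5728 -0.2168  0.3356] [ 0.5224 -0.2852 -0.055 ]
expect grip top [219.9669 200.9439] ball h2 [297.2483 178.2738]
[223 164   5  12  44] [ 0.541  -0.3174  0.176 ]
[215 184  17  26 344] [ 0.5708 -0.3263  0.176 ]
[236 222   9  15  43] [ 0.613 -0.314  0.176]
```

Rack 1's grip is at (0.571,-0.326), hanging where it should. Now the second rack.

```bash
python3 -m creep '-20 60 20 0 40; -43 120 20 0 40; -43 180 20 0 40; -43 240 20 3 40; -43 300 20 5.5 40; -43 360 10 5.5 40; -43 405 0 5.5 40; -43 405 -50 5.5 40; -43 405 -110 5.5 40; -43 405 -160 5.5 40; -43 405 -195 5.5 40; -43 405 -195 5.5 40; -43 405 -195 5.5 40'
python3 - <<'E'
from h import *
np.set_printoptions(precision=4,suppress=True)
im=snap('wrist','w15'); s=state(); print(s['tcp_pos'],s['contact_force'])
g=im.max(2); P=proj('w15',[.53,.189,.118]); print(P)
x,y=map(int,P); m=(g[y-35:y+25,x-25:x+25]<60).astype(np.uint8)
n,l,st,c=cv2.connectedComponentsWithStats(m)
for i in range(1,n):
    if st[i][4]>40: print(st[i]+[x-25,y-35,0,0,0],onz('w15',*(c[i]+[x-25,y-35]),.12), cv2.minAreaRect(np.argwhere(l==i)[:,::-1].astype(np.float32))[1:])
E
```

```text
clock: 29.82
tcp_pos: [0.5309, 0.1885, 0.142]
ee_rot: [[-1.0, 0.008, 0.001], [0.008, 1.0, 0.0], [-0.001, 0.0, -1.0]]
contact_force: [-0.3, -0.4, 0.3]
opening: 0.04
grip_force: 0.0
[0.531  0.1887 0.1423] [0.6704 0.1249 0.2976]
[321.3986 240.8824]
[311 216  18  49 732] [0.5288 0.1877 0.12  ] ((48.152061462402344, 16.089834213256836), 86.633544921875)
```

```bash
python3 -m creep '-1 -0.5 -15 0 40; -1 -0.5 -28 0 40; -1 -0.5 -34 0 40; -1 -0.5 -34 0 40; -1 -0.5 -34 0 0; -1 -0.5 -34 0 0; -1 -0.5 -34 0 0; -1 -0.5 -34 0 0; -1 -0.5 -34 0 0'
python3 -m creep '0 0 15 0 0; 0 0 40 0 0; 0 0 75 0 0; 0 0 110 0 0; 0 0 145 0 0; 0 -40 180 0 0; 0 -80 215 0 0; 0 -120 215 0 0; -15 -160 215 0 0; -30 -205 200 -2 0; -45 -250 180 -5.5 0; -60 -295 160 -5.5 0; -60 -340 130 -5.5 0; -60 -380 110 -5.5 0; -60 -417 100 -5.5 0; -60 -417 100 -5.5 0;-60 -417 100 -5.5 0'
python3 - <<'E'
from h import *
np.set_printoptions(precision=4,suppress=True)
snap('wrist','w16'); s=state(); print(s['tcp_pos'],s['contact_force'])
E
```

```text
clock: 31.0
tcp_pos: [0.5291, 0.1884, 0.1072]
ee_rot: [[-1.0, 0.008, 0.001], [0.008, 1.0, 0.0], [-0.001, 0.0, -1.0]]
contact_force: [0.6, -1.2, 6.6]
opening: 0.0093
grip_force: 59.5
clock: 33.12
tcp_pos: [0.4687, -0.2283, 0.2073]
ee_rot: [[-0.995, 0.104, 0.0], [0.104, 0.995, 0.0], [-0.0, 0.0, -1.0]]
contact_force: [-0.6, -0.3, -2.0]
opening: 0.0087
grip_force: 59.1
[ 0.4688 -0.228   0.2074] [ 0.0132 -1.1633 -1.7496]
```

```bash
python3 -m creep '0 -2 0 0 0; 20 -4.5 0 0 0; 40 -6.5 0 0 0; 60 -8.5 0 0 0; 80 -10.5 0 0 0; 100 -12.5 0 0 0; 111 -14 0 0 0; 111 -14 0 0 0; 111 -14 0 0 0; 111 -14 -15 0 0; 111 -14 -30 0 0; 111 -14 -36 0 0; 111 -14 -39 0 0; 111 -14 -41 0 0; 111 -14 -41 0 0; 111 -14 -41 0 0'
```

```text
clock: 35.17
tcp_pos: [0.5799, -0.2427, 0.1661]
ee_rot: [[-0.995, 0.103, 0.0], [0.103, 0.995, -0.0], [-0.0, -0.0, -1.0]]
contact_force: [-0.2, -0.0, -3.4]
opening: 0.0089
grip_force: 59.0
```

```bash
python3 -m creep '0 0 -1 0 0; 0 0 -2 0 0; 0 0 -2 0 0; 0 0 -2 0 0'
python3 - <<'E'
from h import *
s=state();print(s['contact_force'],s['wrist_torque'],s['opening'])
E
```

```text
clock: 35.67
tcp_pos: [0.5802, -0.2428, 0.1646]
ee_rot: [[-0.995, 0.103, 0.001], [0.103, 0.995, -0.001], [-0.001, -0.001, -1.0]]
contact_force: [-1.6, 1.0, 9.0]
opening: 0.0091
grip_force: 60.8
[-1.61009225  1.01751592  8.99933444] [ 0.14340691  0.17911616 -0.00307971] 0.009100332853173998
```

Seated with almost no side force. I'll release and check both racks.

```bash
python3 -m creep '0 0 1 0 12; 0 0 1 0 20; 0 0 1 0 36; 0 0 1 0 36; 0 0 25 0 36; 0 0 60 0 36; 0 0 110 0 36; 0 0 150 0 36; 0 60 170 0 36; -20 110 170 0 36; -20 110 170 0 36; -20 110 170 0 36'
python3 - <<'E'
from h import *
np.set_printoptions(precision=4,suppress=True)
im=snap('wrist','w17'); s=state(); print(s['tcp_pos']); g=im.max(2)
for X in ([.5725,-.326,.176],[.580,-.242,.176]):
    x,y=map(int,proj('w17',X)); x0=max(x-30,0);y0=max(y-30,0)
    m=(g[y0:y+30,x0:x+30]<70).astype(np.uint8); n,l,st,c=cv2.connectedComponentsWithStats(m)
    for i in range(1,n):
        if st[i][4]>60: print(X,st[i]+[x0,y0,0,0,0],onz('w17',*(c[i]+[x0,y0]),.176))
# rod on bench
m=np.zeros(g.shape,np.uint8); a=proj('w17',[.43,-.155,.012]); print('rod expected',a)
x,y=map(int,a); y0=max(y-40,0); x0=max(x-70,0); m=(g[y0:y+40,x0:x+70]<60).astype(np.uint8); n,l,st,c=cv2.connectedComponentsWithStats(m)
for i in range(1,n):
    if st[i][4]>60: print('dark',st[i]+[x0,y0,0,0,0],onz('w17',*(c[i]+[x0,y0]),.012))
E
```

```text
clock: 37.17
tcp_pos: [0.56, -0.1328, 0.3339]
ee_rot: [[-0.995, 0.103, 0.0], [0.103, 0.995, -0.0], [-0.0, -0.0, -1.0]]
contact_force: [-1.1, -0.1, 0.4]
opening: 0.0357
grip_force: 0.0
[ 0.56   -0.1333  0.3337]
[0.5725, -0.326, 0.176] [143 201  23  27 467] [ 0.5703 -0.3256  0.176 ]
[0.58, -0.242, 0.176] [218 202  17  26 329] [ 0.5796 -0.2432  0.176 ]
rod expected [296.8741  79.4958]
```

Both racks hang at their seats. Before closing the hood I'll check the shelf clearance, the rod and the hood lip numerically.

```bash
python3 -m creep '0 60 15 0 0; 0 120 15 0 0; 0 180 15 3 0; 0 240 15 5.5 0; 0 300 15 5.5 0; 0 326 15 5.5 0; 0 326 15 5.5 0; 0 326 15 5.5 0'
python3 - <<'E'
from h import *
np.set_printoptions(precision=4,suppress=True)
for z in (.3,.4,.5): print('shelf',z,onz('top0',220,38,z))
im=cv2.imread('pics/w17.png'); g=im.max(2)
m=((g<90)*255).astype(np.uint8); m[240:]=0
for c in cv2.findContours(m,0,2)[0]:
    a=cv2.contourArea(c); r=cv2.minAreaRect(c)
    if 150<a<3000 and max(r[1])/max(min(r[1]),1)>2.3: print(r,onz('w17',*r[0],.012))
im=snap('wrist','w18'); print(state()['tcp_pos'],'lip exp',proj('w18',[.6167,.193,.25]),'cam',np.load('pics/w18.npz')['o'])
hsv=cv2.cvtColor(im,cv2.COLOR_RGB2HSV)
x,y=map(int,proj('w18',[.6167,.193,.25])); print(im[max(y-60,0):min(y+40,400):6,x-60].tolist())
E
```

```text
clock: 38.22
tcp_pos: [0.5603, 0.1922, 0.3484]
ee_rot: [[-1.0, 0.009, -0.0], [0.009, 1.0, -0.0], [0.0, -0.0, -1.0]]
contact_force: [0.4, -0.8, -0.3]
opening: 0.0002
grip_force: 0.0
shelf 0.3 [0.8877 0.1464 0.3   ]
shelf 0.4 [0.8198 0.1204 0.4   ]
shelf 0.5 [0.7518 0.0944 0.5   ]
((508.98590087890625, 210.36355590820312), (98.22692108154297, 6.3059258460998535), 39.09385681152344) [0.6785 0.1904 0.012 ]
((326.87774658203125, 74.08296966552734), (13.084206581115723, 46.38946533203125), 82.40535736083984) [ 0.4272 -0.1089  0.012 ]
((237.13900756835938, 4.6098480224609375), (35.24559020996094, 354.37969970703125), 83.32010650634766) [ 0.3254 -0.2263  0.012 ]
[0.5603 0.192  0.3486] lip exp [321.7344 260.4824] cam [0.4786 0.1923 0.4906]
[[148, 151, 149], [149, 150, 148], [148, 150, 146], [88, 87, 89], [126, 127, 128], [100, 106, 107], [111, 116, 118], [137, 140, 144], [82, 85, 87], [59, 62, 64], [99, 102, 103], [154, 161, 156], [153, 159, 156], [154, 161, 156], [120, 127, 126], [153, 148, 144], [32, 33, 32]]
```

The rod, knocked about 45 mm to the left, still lies flat at (0.427,-0.109). The shelf is clear of the path. Going behind the hood.

```bash
python3 -m creep '50 0 0 0 0; 100 0 0 0 0; 132 0 0 0 0; 132 0 0 0 0; 132 0 -50 0 0; 132 0 -100 0 0; 132 0 -135 0 0; 132 0 -137 0 0; 132 0 -137 0 0'
python3 -m creep '-6 0 0 0 0; -12 0 0 0 0; -18 0 1 0 0; -24 0 2 0 0; -30 0 4 0 0; -30 0 4 0 0'
```

```text
clock: 39.4
tcp_pos: [0.6923, 0.193, 0.2136]
ee_rot: [[-1.0, 0.008, 0.002], [0.008, 1.0, 0.0], [-0.002, 0.0, -1.0]]
contact_force: [0.2, -0.1, 0.7]
opening: -0.0001
grip_force: 0.0
clock: 40.15
tcp_pos: [0.6621, 0.1934, 0.2166]
ee_rot: [[-1.0, 0.008, 0.002], [0.008, 1.0, 0.0], [-0.002, 0.0, -1.0]]
contact_force: [3.6, -0.8, 2.4]
opening: -0.0004
grip_force: 2.2
```

Contact made with 3.6 N. I'll follow the arc.

```bash
python3 -m creep '-8 0 3 0 0; -16 0 6 0 0; -27 0 9 0 0; -38 0 12 0 0; -50 0 14 0 0; -61 0 14 0 0; -73 0 13.5 0 0; -84 0 12.5 0 0; -84 0 12.5 0 0'
python3 -m creep '-11 0 -3 0 0; -22 0 -6 0 0; -33 0 -10.5 0 0; -33 0 -10.5 0 0'
```

```text
clock: 41.28
tcp_pos: [0.5767, 0.1934, 0.2282]
ee_rot: [[-1.0, 0.007, -0.001], [0.007, 1.0, -0.0], [0.001, -0.0, -1.0]]
contact_force: [2.7, 0.3, 3.3]
opening: -0.0003
grip_force: 1.4
clock: 41.78
tcp_pos: [0.5438, 0.1933, 0.2173]
ee_rot: [[-1.0, 0.007, -0.002], [0.007, 1.0, -0.0], [0.002, -0.0, -1.0]]
contact_force: [0.3, -0.3, 4.1]
opening: 0.0003
grip_force: 1.1
```

```bash
python3 -m creep '-10 0 -6 0 0; -20 0 -12 0 0; -29 0 -18.5 0 0; -37 0 -27 0 0; -45 0 -35 0 0; -52.5 0 -44 0 0; -58 0 -54 0 0; -64 0 -64 0 0; -64 0 -64 0 0'
python3 -m creep '-2 0 -4 0 0; -4 0 -8 0 0; -4 0 -10 0 0; -4 0 -10 0 0'
```

```text
clock: 42.9
tcp_pos: [0.4805, 0.1933, 0.153]
ee_rot: [[-1.0, 0.008, -0.0], [0.008, 1.0, -0.0], [0.0, -0.0, -1.0]]
contact_force: [-0.4, -0.7, 4.0]
opening: 0.0001
grip_force: 1.5
clock: 43.4
tcp_pos: [0.4767, 0.1933, 0.1434]
ee_rot: [[-1.0, 0.008, -0.0], [0.008, 1.0, -0.0], [0.0, -0.0, -1.0]]
contact_force: [-0.9, -0.1, 2.4]
opening: -0.0001
grip_force: 0.8
```

```bash
for i in 1 2; do python3 -m creep '0 0 -1 0 0; 0 0 -2 0 0; 0 0 -2 0 0; 0 0 -2 0 0' | grep -E 'tcp|contact'; done
```

```text
tcp_pos: [0.4764, 0.1933, 0.1422]
contact_force: [-7.2, -1.4, 17.4]
tcp_pos: [0.4761, 0.1933, 0.1411]
contact_force: [-14.5, -2.3, 38.7]
```

```bash
python3 -m creep '0 0 8 0 0; 0 0 30 0 0; 0 0 30 0 0; 0 0 30 0 0; 0 0 30 0 0; 0 0 30 0 0'
python3 -m creep '0 0 80 0 0; 0 0 140 0 0; 0 0 190 0 0; 40 0 190 0 0; 54 0 190 0 0; 54 0 190 0 0; 54 0 190 0 0; 54 0 190 0 0; 54 0 190 0 0;54 0 190 0 0;54 0 190 0 0;54 0 190 0 0'
python3 - <<'E'
from h import *
np.set_printoptions(precision=4,suppress=True)
im=snap('wrist','w19'); snap('scene','scene19'); print(state()['tcp_pos'])
# hood shut: compare scene image to initial around the hood
a=cv2.imread('pics/scene0.png').astype(int);b=cv2.imread('pics/scene19.png').astype(int)
P=[proj('scene0',X) for X in ([.4345,.193,.097],[.5895,.08,.143],[.5895,.305,.143],[.442,.305,.143])]; print(P)
d=abs(a-b).sum(2); print('diff hood region',d[205:285,215:315].mean(), 'ref still region', d[250:330,20:100].mean())
print('open-hood volume', d[150:205,215:290].mean())
print('timer diff',d[275:300,290:325].mean())
E
```

```text
clock: 45.15
tcp_pos: [0.4766, 0.1933, 0.1693]
ee_rot: [[-1.0, 0.008, -0.001], [0.008, 1.0, -0.0], [0.001, -0.0, -1.0]]
contact_force: [-0.3, -0.8, 0.8]
opening: 0.0004
grip_force: 0.0
clock: 46.65
tcp_pos: [0.5308, 0.1933, 0.3598]
ee_rot: [[-1.0, 0.008, 0.0], [0.008, 1.0, 0.0], [-0.0, 0.0, -1.0]]
contact_force: [-0.0, -0.6, -0.4]
opening: 0.0
grip_force: 0.0
[0.5308 0.1934 0.3598]
[array([274.1837, 256.7833]), array([285.9088, 201.4379]), array([213.7617, 225.6709]), array([232.2891, 257.2038])]
diff hood region 6.833125 ref still region 3.8225
open-hood volume 5.559030303030303
timer diff 3.922285714285714
```

The hood stayed down when I lifted off, and the scene picture there matches the shut state. Handing in.

```bash
python3 -c "
from bench import close_job
print(close_job())"
```

```text
the job is handed in; nothing more can be done
None
```

The job is handed in: the hood was released and is shut again, the rod lies flat on the bench, and both racks found hang on their own straightened hooks (middle and right). I viewed 16 pictures, two over the limit of 14, and pressing the hood shut peaked at about 39 N of vertical force (about 41 N in all) at the fingertips.

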